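Slide the battery box into its charging bay and start the charger

ROBOT

A 6-joint arm with a two-finger parallel gripper is mounted at the origin on the work surface. World frame = base frame: x ahead of the robot, y to its left, z up, the work surface at z = 0. Lengths are in m, angles in degrees, forces in N, time in s.
With the tool pointing down it reaches from about 0.25 to 0.725 m from the base axis. Payload 9.7 kg.
Tool frame: the origin (TCP) lies between the finger pads; the fingertips stand 11 mm ahead of it and the grasp point (between the pads) lies 8 mm behind it; y points along the fingers, x is the direction in which the jaws open and shut, and the axes are right-handed (so a half turn about y gives the same grasp; the last joint's range is limited). The gripper opens to 85 mm and grips with 20 to 120 N. Pads are 22 mm wide; open, the fingers measure 114 mm over their backs; the gripper's body (76 mm by 85 mm) begins 54 mm behind the grasp point. The pads swing forward as they close: fully open they stand 13 mm farther back than shut.
Start: joints at [0, 4.979, 10.078, 95.1, 0, 90], TCP at [0.55, -0, 0.242] pointing down, gripper open.
Joint ranges: [-179.16, 179.16], [-48.56, 103.87], [-65.8, 70.77], [-126.05, 130.52], [-82.76, 87.17], [-180, 180]. Speed limits (degrees/s): [127.2, 127.2, 147.25, 180, 180, 180].

INTERFACE

Orientations are given as [roll, pitch, yaw] about the fixed x, y, z axes, in that order (R = Rz(yaw) Ry(pitch) Rx(roll)).
In Python, from workcell import bot, vision gives the robot as it stands. The module is installed in compiled form; this text tells all that it offers.
- The arm moves only by the shell command python3 -m crank 'ROWS' [OPENING] [FORCE]. ROWS is text: rows parted by semicolons, each of 6 numbers parted by spaces: the shift along the tool's x, y, z in m, then the turn, a rotation vector about the tool's x, y, z in rad. A call has 1 to 8 rows; each row is the pose to reach, as a shift and turn from the pose commanded when the call began, along the tool's axes at that moment; what a row does not reach only later rows make up. A row lasts 1/10 s, in which the tool goes at most 50 mm and 8.59 degrees, less where a joint would pass 70% of its speed; a pose out of reach is approached as far as the arm can. A call with a gripper value outside its range is refused whole. OPENING is the gripper's target within -1 to 1 (shut at 1, half-way at 0, fully open at -1), set as the call begins (- or left out, the last holds). The fingers move at their own pace and stop on an object; FORCE is the grip in N (left out, the last holds). Time passes only in rows, so rows that repeat a pose let the fingers close. It gives the time, the measured TCP pose, the force and the opening at its end, in the units of the state.
- bot.get_obs(): the state, without advancing time (a new reading comes with each control period).
- vision.camera(name): name is "scene" or "side" or "wrist"; returns the picture (480x640x3 uint8, red, green, blue); there is no depth.
- vision.get_calibration(name): a dict with "fx", "fy", "cx", "cy" (pixels), "distortion" ([k1, k2, p1, p2, k3] as OpenCV has them; the pictures are not rectified), "rvec" (rotation vector, rad) and "tvec" (3), from world to camera coordinates, as OpenCV has them. Camera axes: x right, y down, z forward; pixel columns grow to the right and rows downward; lengths in m; the calibration is good to about 2 mm. A picture is of the moment at which its call begins: read the wrist's pose just before it. get_calibration takes no time and is no camera call; for the wrist camera it gives the pose at the moment of the call.
- bot.job_done(): hands the job in, once; it reports no verdict.
The state is a dict: "time": time; "q": joint angles; "qd": joint speeds; "joint_efforts": joint torques, N m; "ee_pos": TCP position; "tcp_rot": TCP orientation; "wrist_force": force on the tool from outside, world axes, zero at the start; "torque": the same for the moment, N m; "opening": finger opening in m.
Only numpy, scipy, OpenCV 4.12 (cv2) and the standard library are available. Lean on these libraries where they do the work, as an engineer would, in place of code of your own. Each camera call takes 0.05 s, during which the arm holds its last target. There are 200 camera calls.

TASK

Push the heavy battery box low on the front of its base ledge, so that it slides along the bench without tipping, until it is fully home against the back stop of its bay. Then press the round button on the charger right down and let it come back up. Do not grip, lift or carry anything, and leave all the other things on the bench where they are.

Things in the scene. Friction and masses are not known exactly. Their poses are not given: they have to be found in the camera images.
- battery: Loose, top-heavy battery box, about 0.9 kg; origin: centre of the underside, z up. Light grey base 140 (x) x 110 (y) x 40 mm high. Grey tower on its +x 80 mm, 110 mm wide, up to 170 mm over the bench, steel carrying handle up to 201 mm. The -x 60 mm of the base is an open ledge facing the robot, with two brass terminals 14 mm thick and high at x -24, y +-30 mm.
- push_face (a point): Centre of the upright front face of the ledge (battery x = -70, y = 0, 20 mm over the bench; face 110 mm wide, 40 mm high), the place to push. Pushed low here the box slides on the bench with 3 to 10 N; pushed on the upper tower it tips over its far lower edge.
- bay: Fixed bay of aluminium rails 30 mm high on the bench, open on its -x side, no floor. Origin: where the box's origin lies when home, axes then parallel. Back stop, inner face x = +71 mm; side rails, inner faces y = +-62 mm, x -13 to +73 mm, then flared mouths widening to y = +-78 mm between their inner edges at x = -42 mm. The box's ledge sticks out of the bay when home.
- charger: Fixed grey charger, 90 (x) x 100 (y) x 40 mm high, beside the bay, on its left or its right. Origin: centre of the underside. Its round push button stands on its top.
- start_top (a point): Centre of the top face of the charger's round button (32 mm across, in a black collar), 62 mm over the bench, at charger x = -18, y = 0; it is pressed straight down.
- start (a joint): Travel of the button in m: 0 up, 0.006 fully down; a spring that takes about 5 N fully down and brings it back up.
- meter: Bystander, loose: hand-held multimeter lying face up, orange case 150 x 76 x 45 mm high (long side along its x). Origin: centre of the underside.
- beaker: Bystander, loose: small glass beaker, 64 mm across the mouth, 85 mm high. Origin: centre of the underside.
- scoop: Bystander, loose: steel measuring cup with a side handle, 54 mm across, 50 mm high. Origin: centre of the underside.
- can: Bystander, loose: closed blue can, 76 mm across, 130 mm high. Origin: centre of the underside.
- ruler: Bystander, loose: short wooden ruler lying flat, 150 x 28 x 5 mm (long side along its x). Origin: centre of the underside.
There are look-alikes about, which are no part of the job. What is shaped like the charger but pink or purple is not meant.

How it is judged (in metres and radians):
On the way, in this order (a step that is already met when the one before it is completed fails the run):
1. the battery box stands fully home in its bay (x of battery in the frame of bay above -0.007 m and y of battery in the frame of bay between -0.012 and 0.012 m and angle between the x axis of battery and the x axis of bay, either way round below 0.09 rad and angle between battery's own z axis and vertical below 0.04 rad), for 0.2 s.
2. the charger's button is pressed right down (value of joint start above 0.0045 m), for 0.1 s.
At the end, for the whole second after the job is handed in: The box is at rest and upright in the bay: within 7 mm of home along the bay, 12 mm sideways, 0.09 rad in heading; the button has come back up (under 1.5 mm) (all of step 1 and linear speed of battery below 0.01 m/s and value of joint start below 0.0015 m); the robot touches nothing.
It fails at once if the battery box tips by more than 0.15 rad (angle between battery's own z axis and vertical above 0.15 rad).
It fails at once if the battery box is lifted (height (world z) of battery above 0.015 m).
It fails at once if the battery box is pushed high instead of low at its base (touched with the grasp point more than 85 mm over the bench) (contact force between any of the fingers, the arm and battery above 1 N and height (world z) of the grasp point above 0.085 m).
It fails at once if a bystander is shifted by more than 20 mm (distance of any of meter, beaker, scoop, can, ruler from where it was at the start of the episode above 0.02 m).
It also fails if it takes over 67 s, if anything falls off the work surface, if the arm or the gripper's body presses on something with over 40 N, if the wrist force passes 120 N, or if a joint passes its speed limit or range.

## Working session

There is one attempt and no reset: what is moved stays moved. The work goes in short steps, Python scripts to look and compute and a shell command to move; the robot and the scene stay as the last step left them, time stands still between calls to the robot, and variables do not carry over. Pictures are saved under pics/ and viewed, about 8 in all and at most 12, crops included, and the job is handed in when it is done.

```bash
mkdir -p pics; cat > h.py <<'E'
import numpy as np, cv2
from workcell import bot, vision
def cal(n):
    c=vision.get_calibration(n)
    K=np.array([[c["fx"],0,c["cx"]],[0,c["fy"],c["cy"]],[0,0,1.]])
    return K,np.array(c["distortion"]),np.array(c["rvec"],float),np.array(c["tvec"],float)
def ray(C,px):
    K,d,r,t=C; R=cv2.Rodrigues(r)[0]
    u=cv2.undistortPoints(np.array(px,float).reshape(-1,1,2),K,d)[:,0]
    return -R.T@t,(np.c_[u,np.ones(len(u))])@R
def onz(C,px,z):
    o,D=ray(C,px); return o+D*((z-o[2])/D[:,2])[:,None]
def proj(C,P):
    K,d,r,t=C; return cv2.projectPoints(np.array(P,float).reshape(-1,1,3),r,t,K,d)[0][:,0]
def snap(n,f=None):
    im=vision.camera(n)
    if f: cv2.imwrite("pics/"+f,im[:,:,::-1])
    return im
E
python3 - <<'E'
from h import *
for n in ("scene","side"):
    snap(n,n+"0.png"); C=cal(n); print(n,ray(C,[[320,240]]))
o=bot.get_obs();print(o["time"],o["ee_pos"],o["tcp_rot"],o["wrist_force"],o["opening"])
E
```

```text
scene (array([1.31250358, 0.14047657, 0.55903009]), array([[-0.81251462, -0.10268696, -0.57382655]]))
side (array([0.19925862, 0.75139756, 0.78549611]), array([[ 0.38958876, -0.62744524, -0.67420346]]))
0.1 [ 5.49798752e-01 -1.07835829e-05  2.41639181e-01] [-9.00020009e+01  7.07500036e-02  5.98819883e-04] [-0.6532518   0.15390017  0.07665092] 0.0852836814203089
```

View pics/scene0.png

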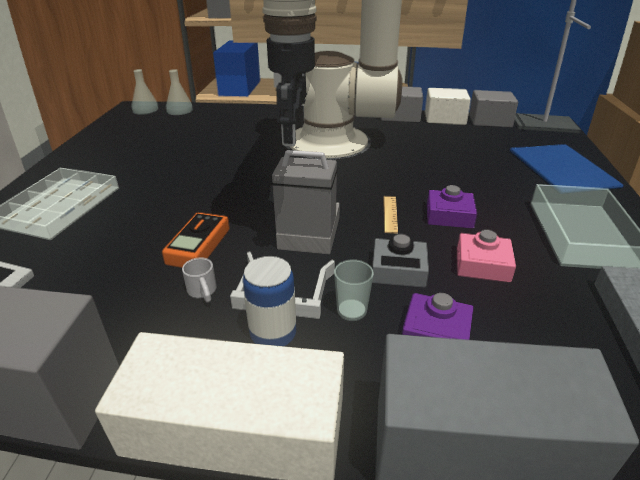

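View pics/side0.png

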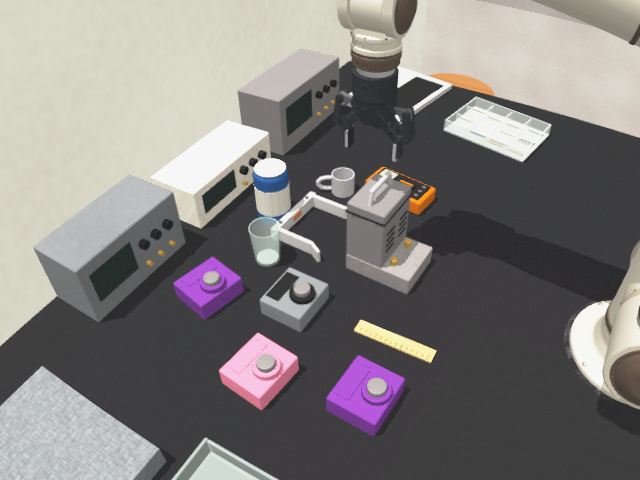

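Candidates for the charger: grey (side px 295,297; scene 400,262), against purple (209,287), purple (366,394) and pink (260,369). I choose the grey one beside the bay. There is only one battery, the grey tower at side (385,235). Next is one close crop to confirm this and read corners.

```bash
python3 - <<'E'
import cv2
a=cv2.imread("pics/side0.png")[160:335,240:450]
cv2.imwrite("pics/crop1.png",cv2.convertScaleAbs(cv2.resize(a,None,fx=3.4,fy=3.4,interpolation=cv2.INTER_CUBIC),alpha=1.2))
a=cv2.imread("pics/scene0.png")[140:330,220:440]
cv2.imwrite("pics/crop2.png",cv2.convertScaleAbs(cv2.resize(a,None,fx=3,fy=3,interpolation=cv2.INTER_CUBIC),alpha=1.2))
E
```

```text
(no output)
```

View pics/crop1.png

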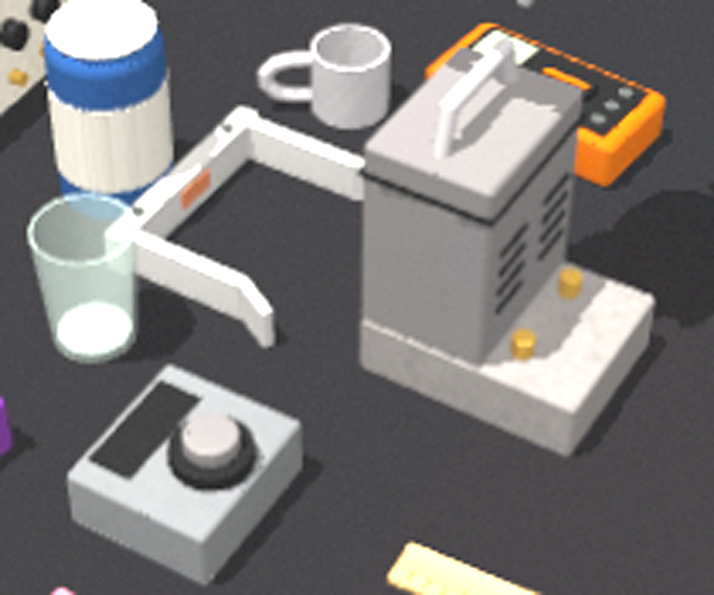

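View pics/crop2.png

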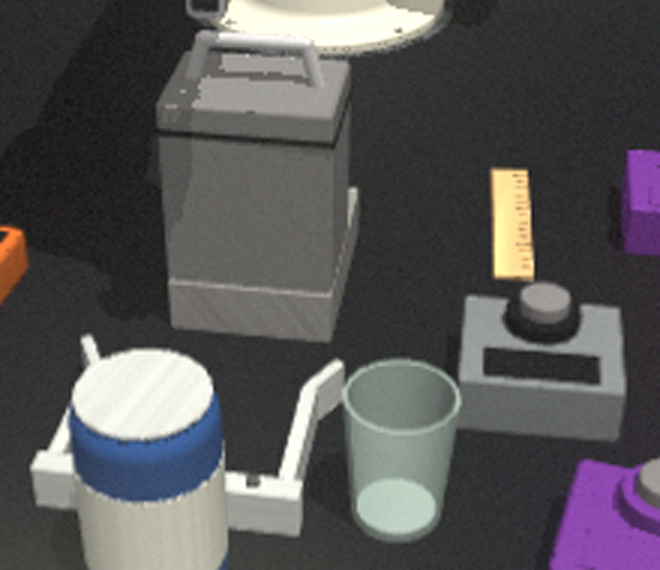

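The crop confirms the choice: the grey charger (no pink or purple) has its button at crop (212,438). The ledge with brass terminals faces the robot, and the bay is white and open towards the box. Now casting rays.

```bash
python3 - <<'E'
from h import *
S=cal("side");C=cal("scene")
s=lambda p:np.array(p)/3.4+[240,160]
c=lambda p:np.array(p)/3+[220,140]
np.set_printoptions(precision=4,suppress=True)
def show(n,cam,f,p,z): print(n,onz(cam,[f(p)],z)[0][:2])
for n,p,z in [("FLt",(573,415),.04),("FLb",(569,455),0),("FRt",(654,298),.04),("FRb",(650,336),0),("BLt",(361,322),.04),("BLb",(361,368),0),
 ("farrail/stop inner bottom",(253,150),0),("far rail inner top at stop",(250,116),.03),("far rail inner top2",(365,162),.03),("farrail bot2",(365,198),0),
 ("stop-left outer? top",(108,228),.03),("left rail top inner/ stop",(142,226),.03),("left bend top outer",(240,283),.03),("left bend top inner",(247,274),.03),("left tip top outer",(268,318),.03),("left tip top in",(272,312),.03),("left tip bot",(270,345),0),
 ("chL",(70,477),.04),("chN",(207,545),.04),("chR",(301,425),.04),("chF",(170,366),.04),("chNb",(207,583),0),("btn",(212,433),.062)]: show("side "+n,S,s,p,z)
for n,p,z in [("BRt",(168,280),.04),("BLt",(333,293),.04),("BRb",(173,327),0),("BLb",(333,339),0),("FLt",(358,190),.04),
 ("stop outer R top",(35,472),.03),("stop outer L top",(300,502),.03),("stop outer R bot",(37,505),0),("stop outer L bot",(300,535),0),("R tip",(88,337),.03),("L tip",(335,360),.03),("L bend in",(305,388),.03),
 ("ch1",(460,372),.04),("ch2",(625,382),.04),("ch3",(468,298),.04),("ch4",(621,307),.04),("btn",(546,302),.062)]: show("scene "+n,C,c,p,z)
E
```

```text
side FLt [0.4258 0.0766]
side FLb [0.4272 0.0701]
side FRt [ 0.4224 -0.0333]
side FRb [ 0.4238 -0.0427]
side BLt [0.5632 0.0692]
side BLb [0.5637 0.0672]
side farrail/stop inner bottom [ 0.7271 -0.0788]
side far rail inner top at stop [ 0.7275 -0.0772]
side far rail inner top2 [ 0.6373 -0.0719]
side farrail bot2 [ 0.6367 -0.0716]
side stop-left outer? top [0.7458 0.0635]
side left rail top inner/ stop [0.7283 0.0515]
side left bend top outer [0.6476 0.0662]
side left bend top inner [0.6481 0.0573]
side left tip top outer [0.6174 0.084 ]
side left tip top in [0.6179 0.0784]
side left tip bot [0.6209 0.0771]
side chL [0.6412 0.2508]
side chN [0.5525 0.2537]
side chR [0.5527 0.1567]
side chF [0.6401 0.1539]
side chNb [0.5576 0.2492]
side btn [0.5804 0.2025]
scene BRt [ 0.5649 -0.0412]
scene BLt [0.5673 0.0678]
scene BRb [ 0.5623 -0.0407]
scene BLb [0.5632 0.0678]
scene FLt [0.4353 0.0723]
scene stop outer R top [ 0.7473 -0.0811]
scene stop outer L top [0.7534 0.0692]
scene stop outer R bot [ 0.7426 -0.0848]
scene stop outer L bot [0.7484 0.0685]
scene R tip [ 0.6195 -0.0824]
scene L tip [0.6249 0.0751]
scene L bend in [0.6545 0.0601]
scene ch1 [0.641  0.1519]
scene ch2 [0.6394 0.2499]
scene ch3 [0.5628 0.1547]
scene ch4 [0.5615 0.2523]
scene btn [0.5933 0.2019]
```

```bash
python3 -m crank '-0.03 0 0 0 0.14 0;-0.06 0 0 0 0.28 0;-0.09 0 0 0 0.42 0;-0.12 0 0 0 0.56 0;-0.15 0 0 0 0.7 0;-0.175 0 0 0 0.84 0;-0.19 0 0 0 0.98 0;-0.19 0 0 0 0.98 0' -1; python3 -c "
from h import *
print(bot.get_obs()['q'])"
```

```text
time: 0.9
ee_pos: [0.3588, -0.0, 0.2427]
tcp_rot: [-90.0, -0.0, -56.3]
wrist_force: [-0.5, -0.6, -0.6]
opening: 0.0855
[ 6.30987950e-05 -2.09426308e+01 -1.28676280e+01  9.80228638e+01
 -1.70732218e-03  1.46296552e+02]
```

```bash
python3 -m crank '0 0 0 0 -0.14 0;0 0 0 0 -0.28 0;0 0 0 0 -0.42 0;0 0 0 0 -0.56 0;0 0 0 0 -0.70 0;0 0 0 0 -0.84 0;0 0 0 0 -0.98 0;0 0 0 0 -1.12 0' -1; python3 -m crank '0 0.02 0 0 -0.14 0;0 0.04 0 0 -0.28 0;0 0.06 0 0 -0.42 0;0 0.08 0 0 -0.56 0;0 0.10 0 0 -0.70 0;0 0.12 0 0 -0.84 0;0 0.12 0 0 -0.98 0;0 0.12 0 0 -1.12 0';  python3 -m crank '0 0 0 0 -0.14 0;0 0 0 0 -0.275 0;0 0 0 0 -0.275 0;0 0 0 0 -0.275 0'; python3 -c "
from h import *
print(bot.get_obs()['q'])"
```

```text
time: 1.7
ee_pos: [0.3607, 0.0, 0.2419]
tcp_rot: [-90.0, 0.0, 8.6]
wrist_force: [-1.1, 0.1, -0.5]
opening: 0.0855
time: 2.5
ee_pos: [0.3601, -0.0, 0.1213]
tcp_rot: [-89.9, 0.0, 72.8]
wrist_force: [1.2, -0.5, 0.6]
opening: 0.0855
time: 2.9
ee_pos: [0.3603, 0.0, 0.1221]
tcp_rot: [-90.0, 0.0, 87.8]
wrist_force: [0.0, 0.2, 0.4]
opening: 0.0856
[ 1.58457255e-03 -2.23138034e+01 -2.72074235e+01  8.51308108e+01
  8.32171443e-04  2.15791324e+00]
```

```bash
python3 -m crank '0.008 0.03 0 0 0 0;0.016 0.06 0 0 0 0;0.016 0.08 0 0 0 0;0.016 0.10 0 0 0 0;0.016 0.10 0 0 0 0;0.016 0.10 0 0 0 0'; python3 - <<'E'
from h import *
a=snap("side"); cv2.imwrite("pics/a.png",cv2.resize(a[150:350,280:560],None,fx=2.8,fy=2.8,interpolation=cv2.INTER_CUBIC)[:,:,::-1])
E
```

```text
time: 3.5
ee_pos: [0.3606, 0.016, 0.0227]
tcp_rot: [-90.0, 0.0, 87.9]
wrist_force: [-0.9, 0.0, 0.7]
opening: 0.0856
```

View pics/a.png

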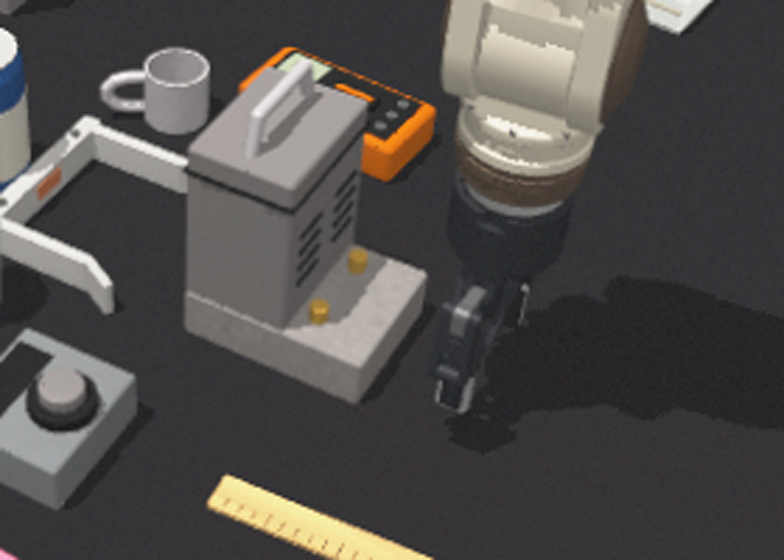

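```bash
python3 -m crank '0 0 0 0 0 0;0 0 -0.010 0 0 0;0 0 -0.020 0 0 0;0 0 -0.030 0 0 0;0 0 -0.036 0 0 0;0 0 -0.042 0 0 0;0 0 -0.045 0 0 0' 0; python3 -m crank '0 0 -0.003 0 0 0;0 0 -0.006 0 0 0;0 0 -0.009 0 0 0;0 0 -0.012 0 0 0;0 0 -0.015 0 0 0'
```

```text
time: 4.25
ee_pos: [0.406, 0.0144, 0.0221]
tcp_rot: [-90.0, 0.0, 87.9]
wrist_force: [-0.3, 0.0, -0.1]
opening: 0.0426
time: 4.75
ee_pos: [0.4194, 0.0138, 0.0222]
tcp_rot: [-89.9, 0.0, 88.0]
wrist_force: [-7.1, 0.4, 5.6]
opening: 0.043
```

```bash
python3 -m crank '-0.0007 0 -0.007 0 0 0;-0.0014 0 -0.014 0 0 0;-0.0021 0 -0.021 0 0.002 0;-0.0028 0 -0.028 0 0.004 0;-0.0035 0 -0.035 0 0.006 0;-0.0042 0 -0.042 0 0.008 0;-0.005 0 -0.049 0 0.008 0;-0.0055 0 -0.056 0 0.008 0'; python3 - <<'E'
from h import *
for n in("side","scene"): snap(n,n+"1.png")
a=cv2.imread("pics/side1.png")[150:320,240:450];b=cv2.imread("pics/scene1.png")[140:310,220:400]
f=lambda x:cv2.resize(x,None,fx=2,fy=2,interpolation=cv2.INTER_CUBIC)
cv2.imwrite("pics/b.png",np.hstack([f(a),f(b)]))
E
```

```text
time: 5.55
ee_pos: [0.4753, 0.0065, 0.0221]
tcp_rot: [-89.9, -0.0, 87.5]
wrist_force: [-7.8, 1.0, 5.0]
opening: 0.0424
```

View pics/b.png

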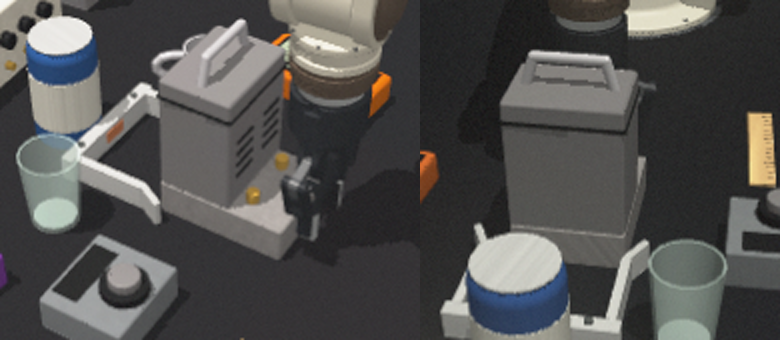

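```bash
python3 - <<'E'
from h import *
S=cal("side");C=cal("scene")
s=lambda p:np.array(p)/2+[240,150]
c=lambda p:(np.array(p)-[420,0])/2+[220,140]
for p,z in[((636,236),.04),((635,262),0),((509,227),.04),((478,226),.03),((641,241),.03)]: print("scene",p,onz(C,[c(p)],z)[0].round(4))
for p,z in[((161,182),.04),((161,208),0),((282,236),.04),((281,257),0)]: print("side",p,onz(S,[s(p)],z)[0].round(4))
E
```

```text
scene (636, 236) [0.6327 0.0691 0.04  ]
scene (635, 262) [0.6209 0.0671 0.    ]
scene (509, 227) [ 0.6328 -0.0493  0.04  ]
scene (478, 226) [ 0.6216 -0.0825  0.03  ]
scene (641, 241) [0.6267 0.0731 0.03  ]
side (161, 182) [0.6276 0.0597 0.04  ]
side (161, 208) [0.6302 0.057  0.    ]
side (282, 236) [0.4872 0.0686 0.04  ]
side (281, 257) [0.4906 0.0588 0.    ]
```

```bash
python3 -m crank '-0.0015 0 -0.007 0 0 0;-0.003 0 -0.014 0 0 0;-0.0045 0 -0.021 0 0.002 0;-0.006 0 -0.028 0 0.004 0;-0.007 0 -0.035 0 0.006 0;-0.008 0 -0.042 0 0.008 0;-0.008 0 -0.049 0 0.008 0;-0.008 0 -0.056 0 0.008 0';python3 -m crank '0 0 -0.006 0 0 0;0 0 -0.012 0 0 0;0 0 -0.018 0 0 0;0 0 -0.024 0 0 0;0 0 -0.030 0 0 0'
```

```text
time: 6.45
ee_pos: [0.531, -0.0041, 0.0221]
tcp_rot: [-89.9, 0.0, 87.0]
wrist_force: [-6.2, 0.4, 4.5]
opening: 0.0426
time: 6.95
ee_pos: [0.561, -0.0056, 0.022]
tcp_rot: [-89.9, -0.0, 87.0]
wrist_force: [-5.8, 0.2, 2.7]
opening: 0.0426
```

```bash
python3 -m crank '0 0 -0.003 0 0 0;0 0 -0.006 0 0 0;0 0 -0.009 0 0 0;0 0 -0.012 0 0 0'; python3 -m crank '0 0 -0.002 0 0 0;0 0 -0.004 0 0 0'
```

```text
time: 7.35
ee_pos: [0.5729, -0.0063, 0.0221]
tcp_rot: [-89.9, 0.0, 87.0]
wrist_force: [-6.9, 0.9, 2.5]
opening: 0.0427
time: 7.55
ee_pos: [0.5758, -0.0064, 0.0221]
tcp_rot: [-89.8, 0.0, 87.0]
wrist_force: [-19.7, 0.0, 12.4]
opening: 0.043
```

```bash
python3 -m crank '0 0 -0.001 0 0 0;0 0 -0.001 0 0 0'; python3 - <<'E'
from h import *
for n in("side","scene"): snap(n,n+"2.png")
a=cv2.imread("pics/side2.png")[150:300,240:440];b=cv2.imread("pics/scene2.png")[160:340,220:400]
f=lambda x,k:cv2.resize(x,None,fx=k,fy=k,interpolation=cv2.INTER_CUBIC)
p=np.zeros((360,800,3),np.uint8);p[:300,:400]=f(a,2);p[:360,400:760]=f(b,2)
cv2.imwrite("pics/c.png",p)
E
```

```text
time: 7.75
ee_pos: [0.5757, -0.0064, 0.022]
tcp_rot: [-89.6, 0.0, 87.0]
wrist_force: [-18.3, 1.4, 11.3]
opening: 0.043
```

View pics/c.png

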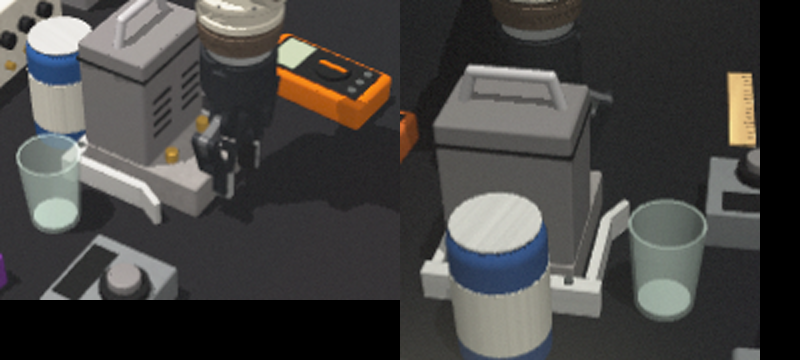

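```bash
python3 -m crank '0 0 -0.002 0 0 0;0 0 -0.002 0 0 0;0 0 -0.002 0 0 0'; python3 - <<'E'
from h import *
S=cal("side");C=cal("scene")
s=lambda p:np.array(p)/2+[240,150]
c=lambda p:(np.array(p)-[400,0])/2+[220,160]
for p,z in[((211,187),.04),((201,215),0),((197,190),.04)]: print("side",p,onz(S,[s(p)],z)[0].round(4))
# tower top lid corners in scene (z~.17) 
for p in[(436,145),(583,152),(591,84)]: print(onz(C,[c(p)],.165)[0].round(4))
# scene stop top edges
for p in [(570,283),(600,285),(600,293)]: print(onz(C,[c(p)],.03)[0].round(4))
E
```

```text
time: 8.15
ee_pos: [0.5758, -0.0065, 0.0221]
tcp_rot: [-89.4, 0.0, 87.0]
wrist_force: [-29.7, 1.1, 18.1]
opening: 0.0427
side (211, 187) [0.5799 0.0414 0.04  ]
side (201, 215) [ 0.5889  0.0457 -0.    ]
side (197, 190) [0.5901 0.0522 0.04  ]
[ 0.7494 -0.0548  0.165 ]
[0.7458 0.0562 0.165 ]
[0.6468 0.0492 0.165 ]
[0.7425 0.0428 0.03  ]
[0.7419 0.0678 0.03  ]
[0.7515 0.069  0.03  ]
```

```bash
python3 -m crank '0 0 0.005 0 0 0;0 0 0.02 0 0 0;0 0 0.045 0 0 0;0 0 0.065 0 0 0;0 -0.04 0.065 0 0 0;0 -0.08 0.065 0 0 0;0 -0.12 0.065 0 0 0;0 -0.12 0.065 0 0 0'; python3 - <<'E'
from h import *
for n in("side","scene"): snap(n,n+"3.png")
a=cv2.imread("pics/side3.png")[165:315,240:390]
cv2.imwrite("pics/d.png",cv2.resize(a,None,fx=4,fy=4,interpolation=cv2.INTER_CUBIC))
E
```

```text
time: 8.95
ee_pos: [0.5184, -0.0033, 0.1483]
tcp_rot: [-90.5, -0.0, 87.0]
wrist_force: [0.4, 0.8, -0.4]
opening: 0.0425
```

View pics/d.png

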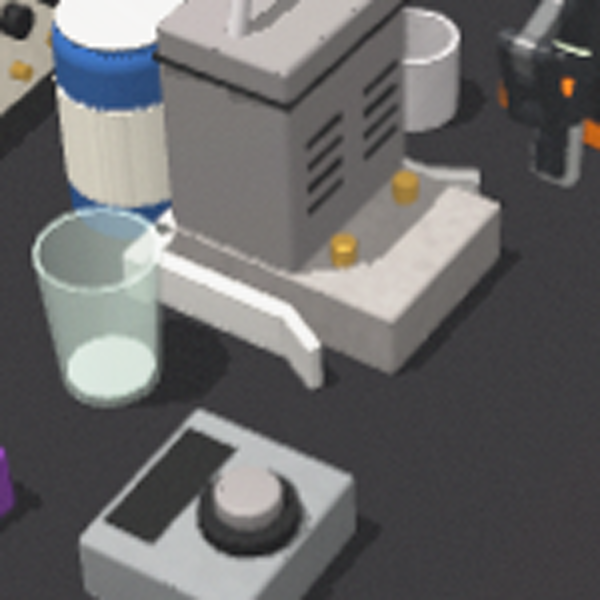

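```bash
python3 - <<'E'
from h import *
S=cal("side");s=lambda p:np.array(p)/4+[240,165]
for n,p,z in[("FLt",(396,320),.04),("FRt",(500,207),.04),("FLb",(392,374),0),("FRb",(498,252),0),("btn",(249,492),.062),("tip",(321,348),.03),("chR",(355,480),.04),("chF",(203,409),.04)]: print(n,onz(S,[s(p)],z)[0].round(4))
E
```

```text
FLt [0.5892 0.0517 0.04  ]
FRt [ 0.5841 -0.0524  0.04  ]
FLb [0.5919 0.0508 0.    ]
FRb [ 0.5881 -0.0609  0.    ]
btn [0.5797 0.2039 0.062 ]
tip [0.6171 0.0788 0.03  ]
chR [0.5523 0.1565 0.04  ]
chF [0.6394 0.1523 0.04  ]
```

```bash
python3 -m crank '0.035 0 0 0 0 0;0.075 0 0 0 0 0;0.115 0 0 0 0 0;0.155 0 -0.015 0 0 0;0.19 0 -0.035 0 0 0;0.209 0 -0.051 0 0 0;0.209 0.025 -0.051 0 0 0;0.209 0.053 -0.051 0 0 0' 1; python3 -m crank '0 0 0 0 0 0;0 0 0 0 0 0;0 0 0 0 0 0'; python3 - <<'E'
from h import *
a=snap("side","side4.png");b=snap("scene","scene4.png")
f=lambda x:cv2.resize(x,None,fx=4,fy=4,interpolation=cv2.INTER_CUBIC)[:,:,::-1]
cv2.imwrite("pics/e.png",np.hstack([f(a[220:340,250:350]),f(b[190:310,350:450])]))
E
```

```text
time: 9.85
ee_pos: [0.5779, 0.2036, 0.0872]
tcp_rot: [-90.0, 0.0, 87.1]
wrist_force: [-0.2, 0.0, -0.1]
opening: 0.0001
time: 10.15
ee_pos: [0.578, 0.2028, 0.0904]
tcp_rot: [-90.1, -0.0, 87.0]
wrist_force: [0.6, -0.5, 0.3]
opening: 0.0002
```

View pics/e.png

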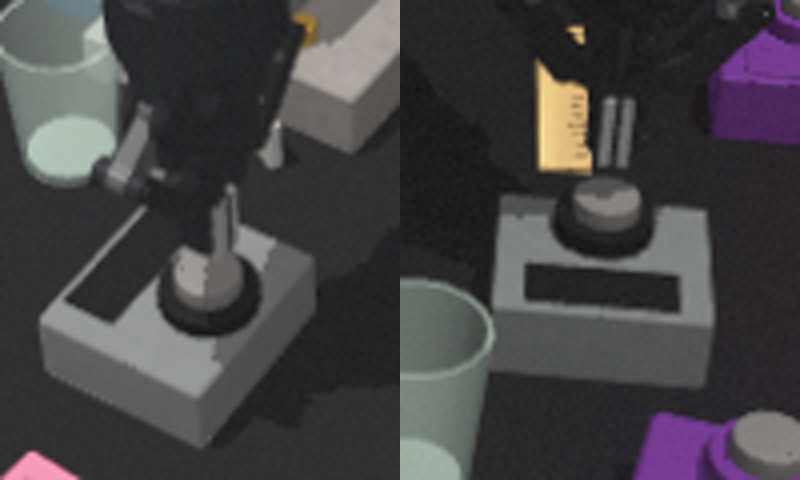

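```bash
python3 - <<'E'
from h import *
S=cal("side");C=cal("scene")
s=lambda p:np.array(p)/4+[250,220]
c=lambda p:(np.array(p)-[400,0])/4+[350,190]
print("scene tip",onz(C,[c((618,165))],.079)[0].round(4),"btn",onz(C,[c((607,195))],.062)[0].round(4))
print("side btn",onz(S,[s((209,277))],.062)[0].round(4))
for P in[(.582,.201,.062),(.578,.203,.079)]: print(P,(proj(S,[P])[0]-[250,220])*4,(proj(C,[P])[0]-[350,190])*4+[400,0])
print(bot.get_obs()["ee_pos"])
E
```

```text
scene tip [0.5871 0.2049 0.079 ] btn [0.5871 0.2015 0.062 ]
side btn [0.5781 0.2065 0.062 ]
(0.582, 0.201, 0.062) [208.19096229 265.9850274 ] [605.68154103 188.68070863]
(0.578, 0.203, 0.079) [211.72900464 246.17483931] [613.34281027 153.81539286]
[0.57829859 0.20286785 0.0908385 ]
```

```bash
python3 -m crank '-0.002 0.005 -0.001 0 0 0;-0.002 0.010 -0.001 0 0 0;-0.002 0.014 -0.001 0 0 0;-0.002 0.017 -0.001 0 0 0;-0.002 0.020 -0.001 0 0 0;-0.002 0.020 -0.001 0 0 0'; python3 -m crank '0 0.002 0 0 0 0;0 0.004 0 0 0 0;0 0.004 0 0 0 0'
```

```text
time: 10.85
ee_pos: [0.5784, 0.2006, 0.0691]
tcp_rot: [-90.0, 0.0, 87.0]
wrist_force: [-1.8, -1.5, 3.8]
opening: 0.0001
time: 11.15
ee_pos: [0.5786, 0.2007, 0.0669]
tcp_rot: [-90.1, -0.0, 87.0]
wrist_force: [-6.2, -3.5, 14.5]
opening: 0.0
```

```bash
python3 -m crank '0 0.001 0 0 0 0;0 0.001 0 0 0 0;0 0.001 0 0 0 0'; python3 -m crank '0 -0.005 0 0 0 0;0 -0.015 0 0 0 0;0 -0.035 0 0 0 0;0 -0.06 0 0 0 0;0 -0.10 0 0 0 0;0 -0.14 0 0 0 0;0 -0.14 0 0 0 0;0 -0.14 0 0 0 0'; python3 - <<'E'
from h import *
a=snap("side","side5.png");b=snap("scene","scene5.png")
for n in("side","scene"):
    d=cv2.absdiff(cv2.imread(f"pics/{n}0.png"),cv2.imread(f"pics/{n}5.png")).max(2)
    print(n,[cv2.boundingRect(k) for k in cv2.findContours((cv2.medianBlur(d,5)>40).astype(np.uint8),0,2)[0] if cv2.contourArea(k)>40])
cv2.imwrite("pics/f.png",np.hstack([cv2.resize(a[100:400,150:450],(400,400)),cv2.resize(b[140:340,150:450],(400,400))])[:,:,::-1])
E
```

```text
time: 11.45
ee_pos: [0.5787, 0.2007, 0.0668]
tcp_rot: [-90.1, -0.0, 87.0]
wrist_force: [-7.5, -3.6, 20.8]
opening: -0.0001
time: 12.25
ee_pos: [0.5792, 0.2011, 0.2053]
tcp_rot: [-90.1, -0.1, 87.0]
wrist_force: [-0.5, -0.5, -1.4]
opening: 0.0003
side [(569, 301, 41, 28), (601, 296, 39, 114), (617, 233, 23, 47), (316, 167, 25, 31), (266, 156, 166, 138), (321, 149, 19, 22), (392, 145, 4, 17), (287, 143, 28, 11), (248, 54, 75, 101), (311, 16, 23, 64), (335, 0, 305, 125), (245, 0, 71, 47)]
scene [(240, 235, 69, 63), (237, 187, 103, 74), (405, 158, 9, 17), (274, 139, 62, 48), (347, 133, 21, 12), (357, 112, 24, 5), (342, 66, 23, 30), (387, 45, 61, 78), (263, 6, 53, 108), (407, 0, 65, 29)]
```

View pics/f.png

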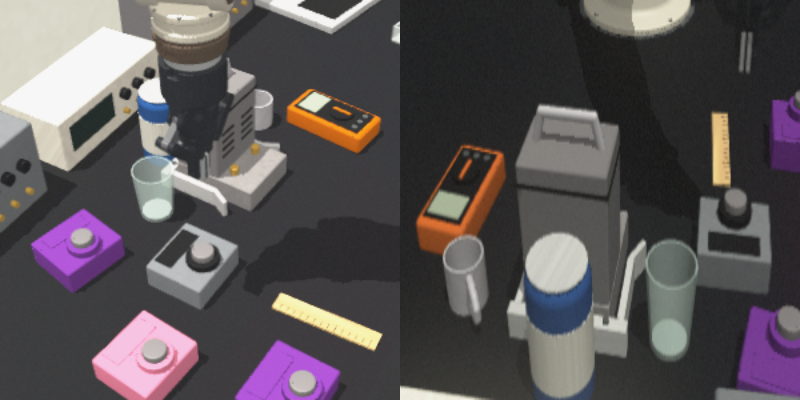

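```bash
python3 -c "
from h import *
o=bot.get_obs();print(o['time'],o['wrist_force']);print(bot.job_done())"
```

```text
12.35 [-0.37230981  0.18701228 -0.23206183]
the job is handed in; nothing more can be done
None
```

The battery box is in its bay against the back stop, the charger's button was pressed and released, and the job is handed in (12.4 s on the robot's clock). The hand-in gives no verdict, so what follows rests on my own checks.

- **Battery box:** I pushed it with two half-open fingers on the ledge front, TCP 22 mm up, at about 6–8 N. At the stop the force rose to 30 N with no further motion. The last measurement puts its origin at about (0.658, -0.006) with a heading of about -2.4°. My bay estimate is (0.657–0.664, -0.007) at about -3°, so the box is within about 6 mm of home, close to the 7 mm limit. The force stall is the stronger evidence that it is home.
- **Button:** I pressed the grey charger's button down to TCP z 0.067, which puts the fingertips about 56 mm up, 6 mm below the button's rest height. It held 14–21 N there for about 0.4 s, well over the 5 N spring. The last picture shows it back up.
- **Bystanders:** The meter, scoop, beaker, can and ruler look unmoved. Comparing first and last pictures showed changes mainly around the box, bay, robot and its shadow.
- **Robot:** It ended 0.2 m up, with nearly zero wrist force.
- **Disagreement:** The two cameras differed by up to about 13 mm in x on the button, mostly from how I picked its edges. I settled it by comparing the fingertip and the button in the same picture before pressing.

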